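Put the fan's speed knob back

TASK

The speed knob has come off the desk fan and is lying in the drawer of the TV cabinet. Pull the drawer right out to its stop, take out the knob and push it fully home on the square shaft of the fan's sloping panel, with its pointer towards the white off dot. Leave the knob on the shaft and the drawer fully out, and do not disturb the racket, the ashtray, the phone stand or the half-open door.

Things in the scene. Friction and masses are not known exactly. Their poses are not given: they have to be found in the camera images.
- cabinet: low TV cabinet, white top, 1280 mm wide, 280 deep, 245 high; fixed. Origin at platform level under the middle of its front face; x points into the cabinet (away from the robot), y to its left, z up. Its 22 mm thick top overhangs the front face by 10 mm. The drawer is in the middle bay, centred at y = +100 mm; the left bay has the half-open swing door
- drawer (a joint): how far the drawer is out, m: 0 shut, 0.16 at its stop; slides along the cabinet's -x, runs stiffly (about 3 N), stays where left. White front 368 mm wide, 18 thick, upper edge 217 mm above the platform. Inside 350 mm wide, 210 deep behind the front; its floor is 134 mm above the platform, side walls 62 mm high above that floor
- drawer_pull (a point): centre of the head of the drawer's steel knob pull: mushroom knob of 26 mm diameter, head 17 to 31 mm in front of the drawer's face; this point is 23 mm in front of the face, 201 mm above the platform, moves with the drawer; axes as the cabinet's
- knob: the fan's speed knob, loose in the drawer, standing bore down: white round skirt 40 mm diameter, 16 high; on it a blue grip bar 34 mm long, 12 wide, 22 high (38 overall), white pointer line on top. Origin at the centre of the underside, z up, x along the bar to the pointer end. Square bore in the underside 11 mm across, 15 deep, sides parallel to the bar. 30 g
- knob_pointer (a point): pointer end of the knob's bar: on its top, 16 mm along x and 38 mm along z from the knob's origin
- fan_panel: grey control panel (74 x 116 mm) on the desk fan's foot, sloping 30 degrees, facing up and towards the robot; fixed. Origin on its surface at the foot of the square shaft; z along the shaft, out of the panel; x up the slope to the white off dot, 29 mm from the shaft; y to the left. Fully home, the knob's underside lies on the panel and the knob's frame coincides with this one
- racket: blue mosquito racket, 470 mm long, lying on the cabinet top to the left of the fan, handle end nearest the fan; origin underneath, in the 34 mm wide handle, 80 mm from its end; x towards the 200 mm wide head
- ashtray: green glass ashtray, 116 mm diameter, 39 mm high, on the cabinet top to the right of the fan; origin at the centre of the underside
- phone_stand: folded aluminium phone stand, 104 x 75 x 27 mm, on the cabinet top to the right of the fan; origin at the centre of the underside
- remote: white air-conditioner remote in the drawer along one side wall, 150 mm (x) by 45 by 18 mm; origin at the centre of the underside
- card_box: red box of playing cards in the drawer along the other side wall, 88 mm (x) by 55 by 20 mm; origin at the centre of the underside
- cab_door_handle (a point): grip point of the bar handle on the half-open left swing door: door 310 mm wide, 184 mm high, its top 219 mm above the platform, hinged at the cabinet's left end and standing out towards the robot; swings freely if pushed
- shaft_tip (a point): outer end of the fan's square brass shaft, 13 mm out along the panel's z from its origin. Shaft 9 mm square, sides parallel to the panel's x and y, last 3 mm tapered to 5 mm. Now at off, it can only be turned clockwise, stiffly (0.1 Nm)
- fan: white desk fan on the cabinet top, fixed; foot 200 (x) by 190 mm, origin at the centre of its underside, x away from its front. Round upright wire guard, 270 mm across, 80 deep, centred 250 mm above the cabinet top; its front is 30 mm ahead of the origin at the hub and 10 mm behind it at the rim

How it is judged:
By the outcome, as a careful person would: the job done as asked, in the order asked, and still so for the second after the job is handed in, with the robot touching nothing.
It also fails if it takes over 51 s, if anything falls off the work surface, if the arm or the gripper's body presses on something with over 40 N, if the wrist force passes 120 N, or if a joint passes its speed limit or range.

ROBOT

A 7-joint arm with a two-finger parallel gripper is mounted at the origin on the work surface. World frame = base frame: x ahead of the robot, y to its left, z up, the work surface at z = 0. Lengths are in mm, angles in rad, forces in N, time in s.
With the tool pointing down it reaches from about 350 to 900 mm from the base axis. Payload 7.2 kg.
Tool frame: the origin (TCP) lies on the centre line of the jaws, within the pads' length; the fingertips stand 25 mm ahead of it and the grasp point (between the pads) lies 6 mm ahead of it (ctrl.tip_extent is the z of the fingertips in the tool frame, in mm); z points along the fingers, y is the line along which they close (so a half turn about z gives the same grasp; the last joint's range is limited). The gripper opens to 85 mm and grips with 20 to 120 N. Pads are 22 mm wide; open, the fingers measure 114 mm over their backs; the gripper's body (76 mm by 85 mm) begins 54 mm behind the grasp point. The pads swing forward as they close: fully open they stand 13 mm farther back than shut.
Start: joints at [1.251, 0.411, -0.013, 1.596, 0.006, 1.134, -0.082], TCP at [155.705, -605.297, 256.297] pointing down, gripper open.
Joint ranges: [-2.95, 2.95], [-0.29, 1.99], [-1.47, 1.44], [0.14, 2.54], [-1.03, 4.17], [0.13, 1.85], [-2.86, 2.86]. Speed limits (rad/s): [2.39, 2.39, 3.01, 3.01, 3.14, 3.14, 3.14].

INTERFACE

Orientations are given as a rotation vector (axis times angle).
In Python, from rig import monitor, viewer, ctrl gives the robot as it stands. The module is installed in compiled form; this text tells all that it offers.
- The arm moves only by the shell command python3 -m jog 'ROWS' [FORCE]. ROWS is JSON, a list that holds one entry, the list of rows, each a list of 5 numbers: the gripper command: -1 is shut, 1 is fully open, values between are in proportion, then the shift along the world's x, y, z in mm, then the turn about the world's z in degrees. In form: [[[hand, tx, ty, tz, yaw], ...]]. A call has 1 to 20 rows; each row is the pose to reach, as a shift and turn from the pose commanded when the call began; what a row does not reach only later rows make up. A row lasts 1/12 s, in which the tool goes at most 41.7 mm and 7.16 degrees, less where a joint would pass 70% of its speed; a pose out of reach is approached as far as the arm can. A call with a gripper value outside its range is refused whole. The fingers move at their own pace and stop on an object; FORCE is the grip in N (left out, the last holds). Time passes only in rows, so rows that repeat a pose let the fingers close. It gives the time, the measured TCP pose, the force, the opening and the grip force at its end, in the units of the state.
- monitor.get_obs(): the state, without advancing time (a new reading comes with each control period).
- viewer.capture(name): name is "side" or "top" or "wrist"; returns a dict with "img" (480x640x3 uint8, red, green, blue), "camera_matrix" (3x3 intrinsics, pixels), "rvec" (rotation vector, rad) and "tvec" (3), from world to camera coordinates, as OpenCV has them. Camera axes: x right, y down, z forward; pixel columns grow to the right and rows downward; lengths in mm; the calibration is good to about 2 mm. A picture is of the moment at which its call begins. There is no depth.
- ctrl.job_done(): hands the job in; it is judged then, once.
Trained networks look in a picture, given as the dict that the camera call returned (one of the last four; its "shot" number tells which), for a name from the list of things; names that differ only in an ending like _2 or _b are one class to them, and where a whole thing is asked for, a point or a joint stands for the part that bears it (a point fixed in the world has none). Each returns a list of dicts, best first, with "confidence" (0 to 1); they miss things now and then, are a little off and sometimes report something else, mostly with a low value. They report only what shows in the picture. A call takes as long as a camera call.
- viewer.regions_of(query, picture): "region" (480x640 bool, what is visible of it) and "rect" ([left, top, width, height] in pixels, round what is visible of it).
The state is a dict: "clock": time; "qpos": joint angles; "qd": joint speeds; "joint_efforts": joint torques, N m; "position": TCP position; "tool_rot": TCP orientation; "force": force on the tool from outside, world axes, zero at the start; "torque": the same for the moment, N m; "opening": finger opening in mm; "finger_force": force on a finger pad.
Only numpy, scipy, OpenCV 4.12 (cv2) and the standard library are available. Lean on these libraries where they do the work, as an engineer would, in place of code of your own. Each camera call takes 0.05 s, during which the arm holds its last target. There are 200 camera calls.

## Working session

There is one attempt and no reset: what is moved stays moved. The work goes in short steps, Python scripts to look and compute and a shell command to move; the robot and the scene stay as the last step left them, time stands still between calls to the robot, and variables do not carry over. Pictures are saved under pics/ and viewed, at most 10 in all, crops included, and the job is handed in when it is done.

```bash
mkdir -p pics
cat > h.py <<'E'
import numpy as np, cv2
from rig import monitor, viewer, ctrl
def ray(p,uv):
    R=cv2.Rodrigues(np.array(p["rvec"],float))[0]; t=np.array(p["tvec"],float).reshape(3)
    K=np.array(p["camera_matrix"]); d=R.T@np.linalg.inv(K)@np.array([uv[0],uv[1],1.]); return -R.T@t, d/np.linalg.norm(d)
def atz(p,uv,z):
    c,d=ray(p,uv); return c+d*(z-c[2])/d[2]
def tri(obs):
    A=np.zeros((3,3));b=np.zeros(3)
    for p,uv in obs:
        c,d=ray(p,uv);M=np.eye(3)-np.outer(d,d);A+=M;b+=M@c
    return np.linalg.solve(A,b)
def proj(p,X):
    return cv2.projectPoints(np.array(X,float).reshape(-1,3),np.array(p["rvec"],float),np.array(p["tvec"],float),np.array(p["camera_matrix"],float),None)[0].reshape(-1,2)
def save(p,n,crop=None,s=1):
    im=p["img"][:,:,::-1]
    if crop: x,y,w,h=crop; im=im[y:y+h,x:x+w]
    cv2.imwrite(f"pics/{n}.png",cv2.resize(im,None,fx=s,fy=s,interpolation=cv2.INTER_CUBIC))
def cen(r):
    ys,xs=np.nonzero(r["region"]); return xs.mean(),ys.mean()
E
python3 - <<'E'
from h import *
ims=[]
for c in ["side","top","wrist"]:
    p=viewer.capture(c)
    print(c, ray(p,(320,240)))
    for q in ["drawer","drawer_pull","fan_panel","shaft_tip","fan","cabinet","racket","ashtray","phone_stand","cab_door_handle","knob"]:
        for r in viewer.regions_of(q,p)[:1]: print(q,round(r["confidence"],2),r["rect"],np.round(cen(r),1))
    save(p,c+"0")
    ims.append(p["img"])
cv2.imwrite("pics/all.png",cv2.resize(np.vstack(ims[:2])[:,:,::-1],(640,960))[:, :][:960])
print(monitor.get_obs())
E
```

```text
side (array([180.34257525, -83.33513813, 936.76190846]), array([ 0.53101942,  0.08195457, -0.84338712]))
drawer 0.79 [131.3, 223.0, 196.8, 63.4] [232.7 254.9]
drawer_pull 0.83 [131.5, 221.7, 196.5, 64.4] [232.8 255.1]
fan 0.96 [219.0, 0.1, 184.9, 250.4] [308.  124.6]
cabinet 0.78 [0.0, 85.0, 640.0, 271.1] [325.3 224.9]
racket 0.74 [0.0, 103.3, 198.0, 85.4] [ 96.2 153.2]
ashtray 0.6 [475.0, 215.9, 76.0, 62.1] [513.4 247. ]
phone_stand 0.62 [405.7, 203.5, 47.0, 60.8] [428.8 234.3]
cab_door_handle 0.58 [0.0, 203.1, 77.5, 140.8] [ 31.7 280.8]
top (array([ 468.43945538,   20.36140357, 1317.0661103 ]), array([ 0.15905067, -0.01305804, -0.98718406]))
drawer 0.62 [157.5, 256.4, 173.9, 21.2] [245.5 265.3]
drawer_pull 0.57 [156.6, 260.3, 175.9, 23.8] [246.8 265.6]
fan_panel 0.93 [268.3, 211.7, 64.4, 36.5] [302.6 230.8]
shaft_tip 0.23 [270.4, 211.0, 62.9, 40.6] [302.8 230.8]
fan 0.72 [224.1, 90.5, 171.3, 172.1] [307.3 177.7]
cabinet 0.65 [0.6, 109.7, 613.2, 251.7] [292.2 204. ]
ashtray 0.6 [464.8, 206.7, 58.8, 57.8] [496.  235.1]
phone_stand 0.71 [403.2, 206.2, 38.5, 52.5] [423.4 231. ]
cab_doo
[... 187 characters left out ...]
array([ 1.25082558,  0.41111484, -0.01269423,  1.5961998 ,  0.00557866,
        1.13431631, -0.08222651]), 'qd': array([ 1.33102529e-04,  2.12506600e-03, -8.40205289e-05,  1.35906259e-03,
        7.97012872e-04, -4.21316710e-04,  3.04763345e-04]), 'joint_efforts': array([ 4.45741916e-04, -6.00396967e+01,  6.81186486e-01, -2.99731904e+01,
        1.39653237e-02,  2.01483839e-03,  1.12967138e-05]), 'position': array([ 155.6901    , -605.29412087,  256.28833813]), 'tool_rot': array([-3.11673287e+00, -3.94386992e-01, -2.56462676e-05]), 'force': array([ 0.07970402, -0.26580189,  0.08928308]), 'torque': array([0.02951957, 0.00632708, 0.04856987]), 'finger_force': 0.0, 'opening': 85.76285534395765}
```

View pics/side0.png

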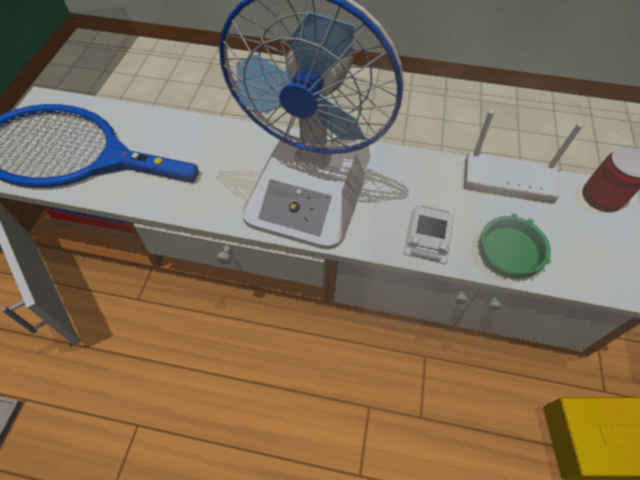

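View pics/top0.png

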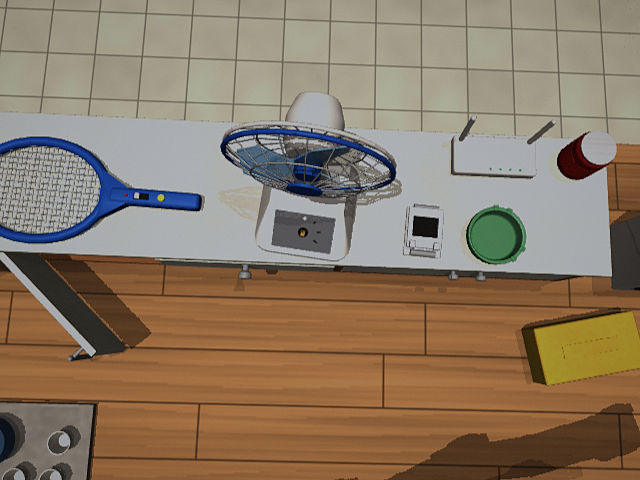

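The side view shows the pull at about (225,255), the shaft at (294,207), and the fan in front of the racket's handle end. The top view shows the pull at (244,272), the shaft at (303,231), and the cabinet turned slightly.

Run:
```python
from h import *
s=viewer.capture("side");t=viewer.capture("top")
def crop(im,x,y,w,h,k): return cv2.resize(im["img"][y:y+h,x:x+w,::-1],(w*k,h*k),interpolation=cv2.INTER_CUBIC)
a=crop(s,195,170,160,120,5)[:, :]; b=crop(t,215,190,160,120,5)
cv2.imwrite("pics/a.png",np.hstack([cv2.resize(a,(400,300)),cv2.resize(b,(400,300))]))
pull=tri([(s,(225,255)),(t,(244,272))]); sh=tri([(s,(294,207)),(t,(303,231))])
print("pull",pull,"shaft",sh)
ztop=pull[2]+44
p1=atz(t,(5,253),ztop);p2=atz(t,(605,276),ztop);print("front edge",p1,p2,np.degrees(np.arctan2(p2[0]-p1[0],-(p2[1]-p1[1]))), "ztop",ztop)
print(monitor.get_obs()["clock"])
```

```text
pull [577.91250337 158.92260614 194.0525444 ] shaft [652.47980207  39.55602677 279.64247679]
front edge [595.61372658 629.4498123  238.0525444 ] [ 587.37920514 -574.46040609  238.0525444 ] -0.3918863385171964 ztop 238.05254439651824
1.9
```

View pics/a.png

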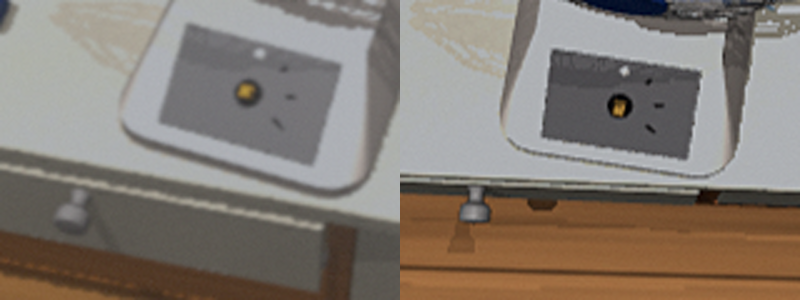

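The crops sharpen these: shaft at side (293.4,206.4) and top (302.6,232); off dot at side (299,191.6) and top (305,218.4); pull head at side (223.8,255.2) and top (245,274.5).

Run:
```python
from h import *
s=viewer.capture("side");t=viewer.capture("top")
for n,a,b in [("pull",(223.8,255.2),(245,274.5)),("shaft",(293.4,206.4),(302.6,231.8)),("dot",(299,191.6),(305,218.4)),
  ("panel TL",(195+188/2.5,170+23/2.5),(215+152/2.5,190+48/2.5)),("TR",(195+341/2.5,170+67/2.5),(215+301/2.5,190+71/2.5)),("BL",(195+159/2.5,170+122/2.5),(215+141/2.5,190+138/2.5)),("BR",(195+314/2.5,170+165/2.5),(215+287/2.5,190+159/2.5))]:
    print(n,np.round(tri([(s,a),(t,b)]),1))
for n,uv,z in [("footL",(215+105/2.5,190+135/2.5),255),("footFrontL",(215+130/2.5,190+152/2.5),255),("footFrontR",(215+310/2.5,190+175/2.5),255),("pull201",(245,274.5),201),("edgeL",(5,253),245),("edgeR",(605,276),245)]: print(n,np.round(atz(t,uv,z),1))
print("pull201 side",atz(s,(223.8,255.2),201))
```

```text
pull [571.3 156.2 205.6]
shaft [650.1  40.1 284.4]
dot [674.2  35.6 297.4]
panel TL [690.2  92.2 298.5]
TR [676.5 -22.6 295.2]
BL [625.4  99.9 263.1]
BR [612.3 -15.5 263.1]
footL [627.4 130.9 255. ]
footFrontL [614.5 110.5 255. ]
footFrontR [600.7 -32.5 255. ]
pull201 [571.1 158.  201. ]
edgeL [594.8 625.5 245. ]
edgeR [ 586.6 -570.6  245. ]
pull201 side [574.23069098 156.41050111 201.        ]
```

```bash
python3 -m jog '[[[1,207,381,74,83],[1,207,381,74,83],[1,207,381,74,83],[1,207,381,74,83],[1,207,381,74,83],[1,207,381,74,83],[1,207,381,74,83],[1,207,381,74,83],[1,207,381,74,83],[1,207,381,74,83],[1,207,381,74,83],[1,207,381,74,83],[1,207,381,74,83]]]' 40
python3 -m jog '[[[1,203,381,0,82],[1,203,381,0,82],[1,203,381,0,82],[1,203,381,0,82],[1,203,381,0,82],[1,203,381,0,82],[1,203,381,0,82],[1,203,381,0,82],[1,203,381,0,82],[1,203,381,0,82],[1,203,381,0,82],[1,203,381,0,82],[1,203,381,0,82],[1,203,381,0,82]]]'
python3 - <<'E'
from h import *
p=viewer.capture("wrist"); save(p,"w1")
o=monitor.get_obs(); print(o["clock"],o["position"],o["tool_rot"],o["qpos"]); print(ray(p,(320,240)))
print(proj(p,[[572,157,201],[650,40,284]]))
E
```

```text
clock: 3.08
position: [363.5, -223.0, 330.9]
tool_rot: [2.064, 2.367, -0.0]
force: [0.3, -0.3, 0.4]
opening: 85.5
finger_force: 0.0
clock: 4.25
position: [566.0, 155.5, 329.5]
tool_rot: [-0.024, -3.14, 0.001]
force: [-0.3, 0.2, -0.9]
opening: 85.8
finger_force: 0.0
4.3 [565.92765613 155.15968899 329.8033007 ] [-2.49128090e-02 -3.14081061e+00  1.29430020e-03] [ 0.29191868  0.42905203 -0.89496285  1.54686665  0.34100811  1.33112007
  0.91428014]
(array([494.4098118 , 156.516116  , 446.50857835]), array([ 0.27157364, -0.01612704, -0.96228254]))
[[326.54828558 250.93834088]
 [121.91689775 429.83675631]]
```

View pics/w1.png

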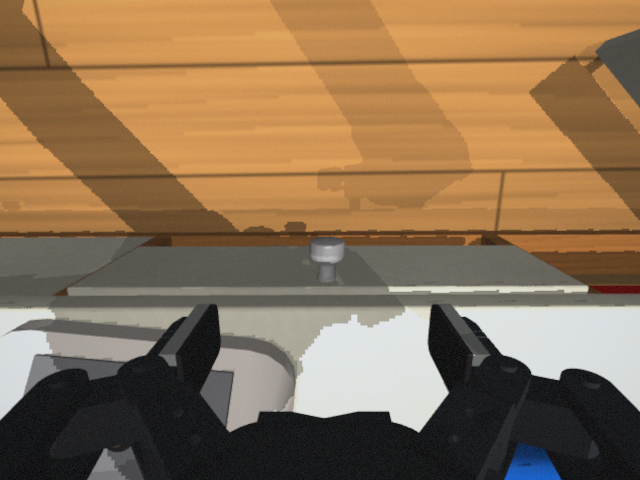

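The pull shows at (327,250), within a pixel of my predicted (326.5,251). I'll descend and grip it.

```bash
python3 -m jog '[[[1,3,2,-40,0],[1,3,2,-80,0],[1,3,2,-116,0],[1,3,2,-116,0],[-1,3,2,-116,0],[-1,3,2,-116,0],[-1,3,2,-116,0],[-1,3,2,-116,0],[-1,3,2,-116,0],[-1,3,2,-116,0],[-1,3,2,-116,0],[-1,3,2,-116,0]]]' 40
```

```text
clock: 5.3
position: [569.7, 157.5, 216.4]
tool_rot: [0.018, 3.139, -0.003]
force: [-1.4, -3.5, 9.3]
opening: 23.8
finger_force: 39.0
```

```bash
python3 -m jog '[[[-1,-15,0,0,0],[-1,-35,0,0,0],[-1,-60,0,0,0],[-1,-85,0,0,0],[-1,-110,1,0,0],[-1,-135,1,0,0],[-1,-155,1,0,0],[-1,-166,1,0,0],[-1,-166,1,0,0],[-1,-166,1,0,0]]]' 60
```

```text
clock: 6.13
position: [411.8, 159.3, 217.7]
tool_rot: [0.021, 3.122, 0.006]
force: [29.5, -3.5, -9.1]
opening: 22.5
finger_force: 59.8
```

```bash
python3 -m jog '[[[-1,5,0,0,0],[1,5,0,0,0],[1,5,0,0,0],[1,5,0,0,0],[1,5,0,0,0],[1,5,0,0,40],[1,15,-10,80,0],[1,30,-20,120,0],[1,60,-20,130,0],[1,60,-20,130,0]]]'
python3 - <<'E'
from h import *
p=viewer.capture("wrist"); save(p,"w2")
o=monitor.get_obs(); print(o["clock"],o["position"],o["tool_rot"]); print(ray(p,(320,240)))
for q in ["knob","knob_pointer","drawer_pull","remote","card_box"]:
    for r in viewer.regions_of(q,p)[:2]: print(q,round(r["confidence"],2),r["rect"],np.round(cen(r),1),atz(p,cen(r),172).round(1))
E
```

```text
clock: 6.97
position: [465.1, 139.3, 348.2]
tool_rot: [0.018, 3.136, 0.0]
force: [0.7, 0.3, -0.0]
opening: 85.4
finger_force: 0.0
7.0167 [467.68043463 138.93177807 349.57741541] [2.09443755e-02 3.13384167e+00 2.64292196e-03]
(array([392.77453064, 139.98331208, 464.78075006]), array([ 0.27782374, -0.01437803, -0.96052446]))
knob 0.75 [297.2, 247.4, 37.5, 49.3] [313.8 266.6] [501.7 129.8 172. ]
knob_pointer 0.9 [295.4, 242.5, 40.6, 56.1] [313.7 266.8] [501.9 129.7 172. ]
drawer_pull 0.82 [91.7, 171.8, 516.7, 227.2] [348.2 280.1] [514.8 160.1 172. ]
remote 0.87 [462.1, 263.2, 55.5, 88.9] [488.7 299. ] [534.5 287.1 172. ]
remote 0.55 [296.6, 246.7, 41.1, 48.6] [313.9 266.8] [501.9 129.9 172. ]
card_box 0.62 [170.2, 271.8, 62.2, 85.4] [206.7 300.7] [533.5  32.3 172. ]
card_box 0.56 [0.0, 140.4, 638.0, 339.6] [342.  296.6] [530.8 154.7 172. ]
```

View pics/w2.png

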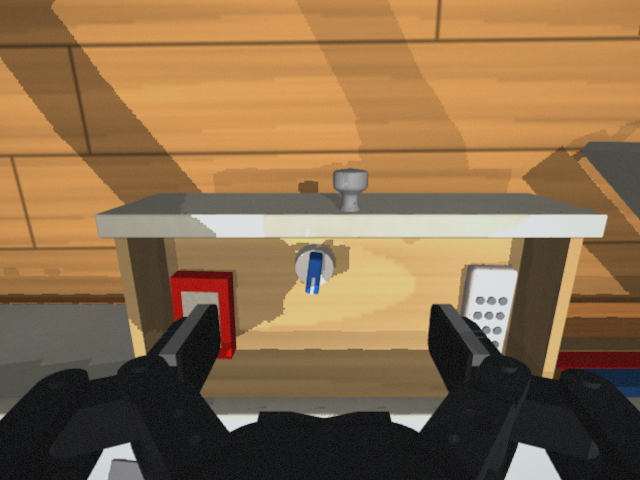

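Run:
```python
from h import *
im=cv2.imread("pics/w2.png"); p=viewer.capture("wrist")
c=cv2.resize(im[235:305,280:350],None,fx=8,fy=8,interpolation=cv2.INTER_NEAREST); cv2.imwrite("pics/k.png",c)
hsv=cv2.cvtColor(im,cv2.COLOR_BGR2HSV)[235:305,280:350]
m=((hsv[...,0]>95)&(hsv[...,0]<130)&(hsv[...,1]>120)).astype(np.uint8)
ys,xs=np.nonzero(m); print(xs.min()+280,xs.max()+280,ys.min()+235,ys.max()+235, cv2.minAreaRect(np.c_[xs+280,ys+235].astype(np.float32)))
```

```text
306 321 252 293 ((313.9615783691406, 272.3077087402344), (12.403472900390625, 40.55936050415039), 7.125016689300537)
```

View pics/k.png

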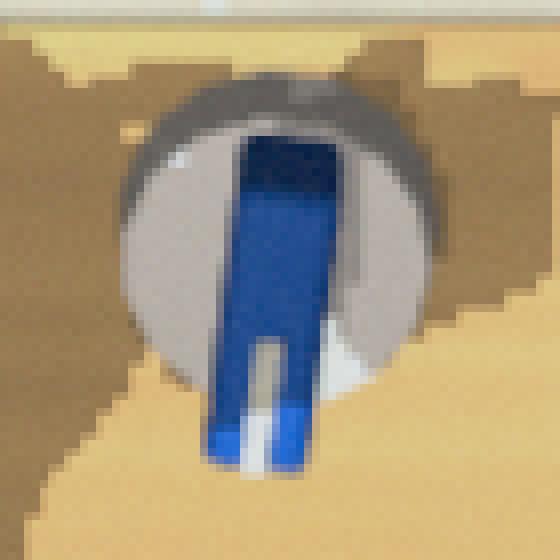

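Crop: the bar's top runs from (316,259) to (311.9,293.7). The white pointer is at the far end, away from the robot.

Run:
```python
from h import *
p=viewer.capture("wrist");s=viewer.capture("side");t=viewer.capture("top")
print("hub",tri([(s,(299,98)),(t,(305,185))]))
for z in (172,):
    a=atz(p,(316,259),z);b=atz(p,(311.9,293.7),z)
    print(a,b,(a+b)/2,np.linalg.norm(b-a),np.degrees(np.arctan2(b[1]-a[1],b[0]-a[0])))
o=monitor.get_obs();print(o["position"],o["tool_rot"],ctrl.tip_extent,o["opening"],o["clock"])
save(t,"t2",(160,90,320,240),2)
```

```text
hub [688.02763474  35.02093533 493.29251712]
[487.88066985 132.56050221 172.        ] [520.14574085 128.48720135 172.        ] [504.01320535 130.52385178 172.        ] 32.52117135654897 -7.1952360733171385
[461.9649538  139.81150625 343.65253474] [-1.43831323e-02 -3.14040571e+00  7.50885118e-04] 25.0 85.56567035365552 7.4667
```

View pics/t2.png

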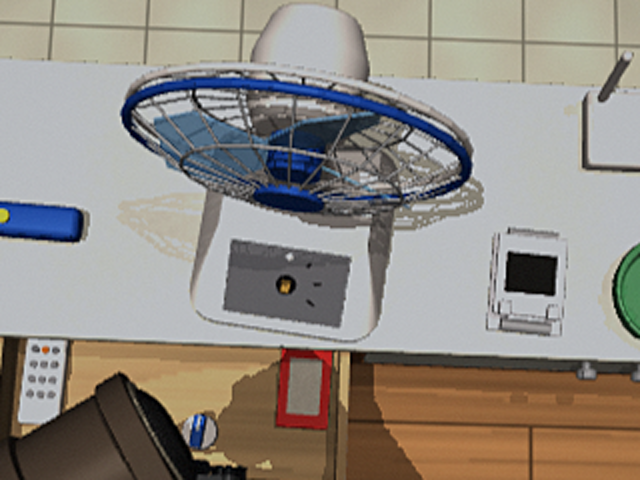

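```bash
python3 -m jog '[[[0.2,35,-8,-30,-6.6],[0.2,35,-8,-65,-6.6],[0.2,35,-8,-100,-6.6],[0.2,35,-8,-130,-6.6],[0.2,35,-8,-150,-6.6],[0.2,35,-8,-161,-6.6],[0.2,35,-8,-161,-6.6],[-1,35,-8,-161,-6.6],[-1,35,-8,-161,-6.6],[-1,35,-8,-161,-6.6],[-1,35,-8,-161,-6.6],[-1,35,-8,-161,-6.6],[-1,35,-8,-161,-6.6]]]' 25
python3 - <<'E'
from h import *
p=viewer.capture("wrist"); o=monitor.get_obs(); print(o["position"],o["tool_rot"],o["opening"],o["clock"])
print(proj(p,[[498,131,172]]))
E
```

```text
clock: 8.55
position: [498.5, 132.0, 184.6]
tool_rot: [0.197, 3.133, 0.001]
force: [-0.1, -0.9, 6.8]
opening: 11.0
finger_force: 30.1
[498.45446975 131.98825621 184.63470144] [1.96635781e-01 3.13309790e+00 4.98888826e-04] 10.742715118502648 8.6
[[321.50746466 321.78106505]]
```

```bash
python3 -m jog '[[[-1,0,0,30,0],[-1,0,0,65,0],[-1,0,0,100,0],[-1,0,0,140,0],[-1,0,0,180,0],[-1,20,-10,190,0],[-1,50,-20,190,0],[-1,80,-33,190,0],[-1,110,-45,190,0],[-1,129,-53,190,0],[-1,129,-53,175,0],[-1,129,-53,167,0],[-1,129,-53,167,0]]]' 25
python3 - <<'E'
from h import *
p=viewer.capture("wrist"); t=viewer.capture("top"); s=viewer.capture("side"); o=monitor.get_obs(); print(o["position"],o["opening"],o["force"],o["clock"])
c=lambda q,x,y,w,h:cv2.resize(q["img"][y:y+h,x:x+w,::-1],(400,300))
cv2.imwrite("pics/m.png",np.vstack([np.hstack([cv2.resize(p["img"][:,:,::-1],(400,300)),c(t,200,110,200,150)]),np.hstack([c(s,180,60,240,180),c(p,200,200,240,180)])]))
print(proj(p,[[652,39,278]]), proj(s,[[652,39,278]]),proj(t,[[652,39,278]]))
E
```

```text
clock: 9.68
position: [625.7, 78.6, 348.2]
tool_rot: [-0.196, -3.132, 0.001]
force: [-0.4, 0.5, -1.5]
opening: 10.9
finger_force: 29.2
[626.20743973  79.28679746 351.18442827] 11.07570539165721 [-0.44571243 -0.30739017  0.2808949 ] 9.8333
[[262.8201633 321.6372201]] [[293.83502328 207.85813281]] [[303.66876318 231.29423728]]
```

View pics/m.png

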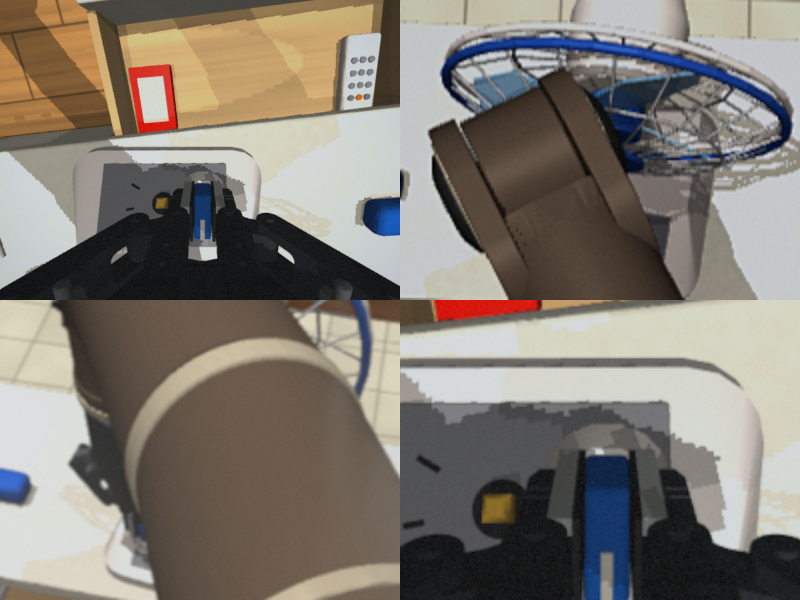

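The wrist view shows the knob gripped and level. The brass shaft tip is at about (258,325), left of the knob and close to my estimate.

Run:
```python
from h import *
p=viewer.capture("wrist");t=viewer.capture("top"); o=monitor.get_obs(); print(o["position"],o["qpos"].round(2))
for z in (460,500,540,580): print(z,atz(t,(302,172),z).round(0),atz(t,(280,145),z).round(0), atz(t,(320,222),z).round(0))
for z in (285,289,293): print(z,atz(p,(258.2,324.8),z).round(1))
# dot & panel corners from wrist img visible: ; knob bar top centre ray at z
print(atz(p,(324,283),339).round(1))
g=cv2.cvtColor(p["img"],cv2.COLOR_RGB2HSV); m=((g[...,0]>15)&(g[...,0]<32)&(g[...,1]>140)).astype(np.uint8); m[:300]=0;m[350:]=0;m[:,:240]=0;m[:,275:]=0
ys,xs=np.nonzero(m);print(xs.mean(),ys.mean(),xs.min(),xs.max(),ys.min(),ys.max())
```

```text
[626.47980445  79.20427632 351.5059198 ] [ 0.37  0.5  -0.87  1.4   0.38  1.41  0.95]
460 [719.  42. 460.] [763.  80. 460.] [636.  10. 460.]
500 [707.  41. 500.] [750.  77. 500.] [628.  10. 500.]
540 [695.  40. 540.] [736.  74. 540.] [620.  11. 540.]
580 [683.  39. 580.] [722.  72. 580.] [613.  11. 580.]
285 [652.4  37.8 285. ]
289 [650.3  38.9 289. ]
293 [648.2  40.  293. ]
[608.8  81.4 339. ]
257.87888198757764 320.85093167701865 248 267 312 329
```

```bash
python3 -m jog '[[[-1,0,0,-10,0],[-1,0,0,-15,0],[-1,0,0,-20,0],[-1,0,0,-20,0]]]' 25
python3 -m jog '[[[-1,0,0,-4,0],[-1,0,0,-8,0],[-1,0,0,-8,0]]]'
python3 -c "
from h import *
o=monitor.get_obs();print(o['position'],o['joint_efforts'].round(1),o['torque'])"
```

```text
clock: 10.27
position: [625.2, 79.6, 331.3]
tool_rot: [-0.195, -3.134, 0.001]
force: [-8.5, -0.7, 12.6]
opening: 11.3
finger_force: 34.8
clock: 10.52
position: [624.7, 79.6, 324.1]
tool_rot: [-0.195, -3.134, 0.002]
force: [-12.9, -1.7, 17.5]
opening: 11.1
finger_force: 40.7
[624.66901177  79.57407665 324.09367577] [ -0.  -47.8  -8.2 -28.    1.5  -3.9   0.1] [-0.42058063  2.50324054 -0.11584851]
```

```bash
python3 -m jog '[[[-1,0,0,-4,0],[-1,0,0,-8,0],[-1,0,0,-8,0]]]'
python3 - <<'E'
from h import *
p=viewer.capture("wrist"); o=monitor.get_obs(); print(o["position"],o["opening"],o["force"],o["clock"])
save(p,"w4",(220,240,200,150),4)
E
```

```text
clock: 10.77
position: [624.4, 79.6, 316.9]
tool_rot: [-0.195, -3.134, 0.002]
force: [-16.7, -2.1, 20.3]
opening: 11.1
finger_force: 60.2
[624.36342732  79.63577013 316.84837323] 10.980738002618956 [-16.60207786  -2.59934014  21.62552265] 10.8167
```

View pics/w4.png

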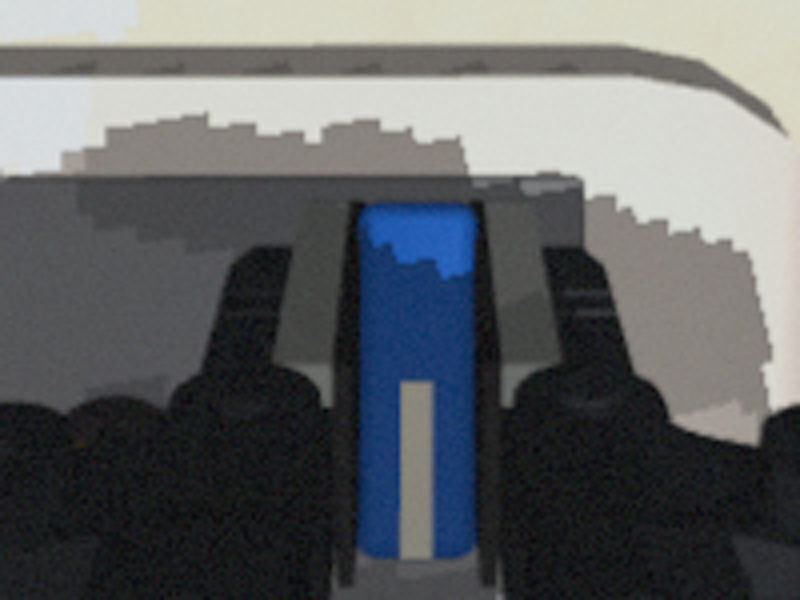

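The crop shows the bar's top from (324.5,291) to (324.5,379.5). The knob's tail has dipped, so it is pivoting in the grip. I'll estimate the tilt.

```bash
cat > tilt.py <<'E'
from h import *
from scipy.optimize import least_squares
def tilt(p,vt,vp,psi=-7.2):
    o=monitor.get_obs(); c,s=np.cos(np.radians(psi)),np.sin(np.radians(psi)); h=np.array([c,s,0]); T=o["position"]
    def pts(th,dx,dz):
        th=np.radians(th); X=h*np.cos(th)+np.array([0,0,np.sin(th)]); Z=-h*np.sin(th)+np.array([0,0,np.cos(th)])
        P=T+h*dx+np.array([0,0,-18+dz]); return P+Z*7-(17-6)*X, P+Z*7+(17+6)*X, P-31*Z+6*X
    f=lambda v,dz:(proj(p,pts(v[0],v[1],dz)[:2])[:,1]-[vt,vp])
    for dz in (-3,0,3):
        r=least_squares(f,[15,0],args=(dz,)); print(dz,r.x.round(1),"origin-TCP",(pts(r.x[0],r.x[1],dz)[2]-T).round(1))
E
python3 - <<'E'
from tilt import *
p=viewer.capture("wrist"); tilt(p,291.3,379.5)
E
```

```text
-3 [31.7  3.4] origin-TCP [ 24.6  -3.1 -44.2]
0 [31.7  1.6] origin-TCP [ 22.8  -2.9 -41.2]
3 [20.6 -1.2] origin-TCP [ 15.2  -1.9 -41.9]
```

```bash
python3 -m jog '[[[-1,0,0,-2,0],[-1,0,0,-4,0],[-1,0,0,-4,0]]]'
python3 - <<'E'
from tilt import *
p=viewer.capture("wrist"); o=monitor.get_obs(); print(o["position"],o["opening"],o["force"],o["torque"],o["clock"])
im=p["img"].astype(int); col=im[270:400,318:331].mean(1); b=(col[:,2]-col[:,0])
ys=np.arange(270,400); print([(y,int(v)) for y,v in zip(ys,b) if y<300 or y>370][::2])
E
```

```text
clock: 11.12
position: [624.3, 79.7, 316.1]
tool_rot: [0.195, 3.135, -0.004]
force: [-24.3, -5.2, 41.0]
opening: 11.2
finger_force: 68.3
[624.26117828  79.70226909 316.07622603] 10.774384373937696 [-25.04275841  -5.87819058  40.21269472] [-1.15133821  4.64778392 -0.17597173] 11.1667
[(np.int64(270), -5), (np.int64(272), -6), (np.int64(274), -7), (np.int64(276), -9), (np.int64(278), -10), (np.int64(280), -10), (np.int64(282), -10), (np.int64(284), -8), (np.int64(286), 0), (np.int64(288), 4), (np.int64(290), 85), (np.int64(292), 123), (np.int64(294), 145), (np.int64(296), 143), (np.int64(298), 143), (np.int64(371), 22), (np.int64(373), 21), (np.int64(375), 22), (np.int64(377), 20), (np.int64(379), 8), (np.int64(381), 1), (np.int64(383), 1), (np.int64(385), 2), (np.int64(387), 2), (np.int64(389), 1), (np.int64(391), 2), (np.int64(393), 2), (np.int64(395), 2), (np.int64(397), 1), (np.int64(399), 2)]
```

Run:
```python
from tilt import *
p=viewer.capture("wrist");s=viewer.capture("side");t=viewer.capture("top")
c,q=np.cos(np.radians(-6.8)),np.sin(np.radians(-6.8)); h=np.array([c,q,0]);X=h*.866+[0,0,.5];Z=-h*.5+[0,0,.866]
T=monitor.get_obs()["position"]
def pts(dx,dz):
    P=T+h*dx+[0,0,-18+dz]; return P+Z*7-11*X,P+Z*7+23*X,P-31*Z+6*X
r=least_squares(lambda v:proj(p,pts(*v)[:2])[:,1]-[289.7,378.8],[0,0]); O=pts(*r.x)[2]; print(r.x,"O",O,"O-T",O-T)
pl=lambda cam,uv,d=0:(lambda C,D:C+D*(((O+Z*d-C)@Z)/(D@Z)))(*ray(cam,uv))
for n,cam,uv in [("side",s,(299,191.6)),("top",t,(305,218.4))]: print("foot by dot",n,pl(cam,uv)-29*X)
for n,cam,uv in [("side",s,(293.4,206.4)),("top",t,(302.6,231.8))]: print("foot by gold",n,pl(cam,uv,10)-10*Z)
print("corner ctr",n,np.mean([pl(t,u) for u in [(275.8,209.2),(335.4,218.4),(271.4,245.2),(329.8,253.6)]],0),np.mean([pl(s,u) for u in [(270.2,179.2),(331.4,196.8),(258.6,218.8),(320.6,236)]],0))
```

```text
[-0.11653868  1.72748382] O [644.67908115  77.23809347 275.95856352] O-T [ 20.43469526  -2.43668989 -40.11851618]
foot by dot side [650.46331954  37.4414831  281.99529897]
foot by dot top [649.2507582   39.98624345 281.12616426]
foot by gold side [650.72136832  37.46670133 282.14151583]
foot by gold top [653.40720292  40.17375562 283.49625899]
corner ctr top [650.27388456  40.0556323  281.70798486] [650.17914621  36.66972729 281.88513998]
```

```bash
python3 -m jog '[[[-1,-8,1,12,0],[-1,-15,2,27,0],[-1,-15,2,35,0],[-1,-12,-10,35,0],[-1,-9,-25,35,0],[-1,-8,-35,35,0],[-1,-8,-35,35,0],[-1,-8,-35,35,0],[-1,-8,-35,35,0]]]' 40
python3 - <<'E'
from tilt import *
p=viewer.capture("wrist");s=viewer.capture("side"); o=monitor.get_obs(); print(o["position"],o["opening"],o["force"],o["joint_efforts"].round(1),o["clock"])
c=lambda q,x,y,w,h:cv2.resize(q["img"][y:y+h,x:x+w,::-1],(400,300),interpolation=cv2.INTER_CUBIC)
cv2.imwrite("pics/n.png",np.hstack([c(p,220,240,200,150),c(s,220,130,160,120)]))
E
```

```text
clock: 12.07
position: [618.6, 44.1, 344.8]
tool_rot: [-0.196, -3.135, -0.001]
force: [-0.3, -0.5, 0.0]
opening: 10.7
finger_force: 60.4
[618.52082639  44.6517813  345.13159323] 10.878626151494446 [-1.36402369  0.4364675   0.13751284] [  0.5 -56.6 -10.7 -30.5   0.    0.   -0. ] 12.1667
```

View pics/n.png

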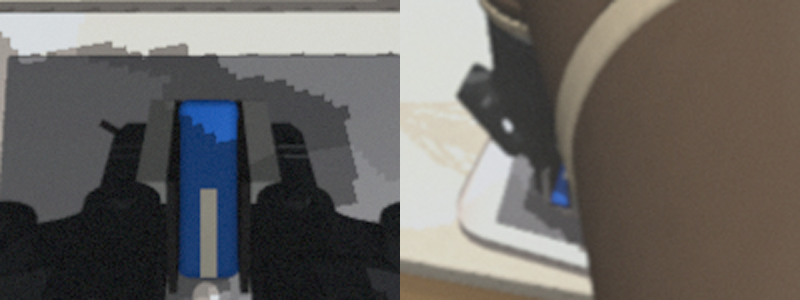

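The wrist crop shows the white off dot at about (324,386), straight ahead of the pointer, so lateral alignment is good. I'll check the slope direction with the dot.

Run:
```python
from tilt import *
p=viewer.capture("wrist"); T=monitor.get_obs()["position"]
c,q=np.cos(np.radians(-6.8)),np.sin(np.radians(-6.8)); h=np.array([c,q,0]);X=h*.866+[0,0,.5];Z=-h*.5+[0,0,.866];Y=np.cross(Z,X)
O0=np.array([644.7,77.2,276.0]); C,D=ray(p,(324,386.5)); d=C+D*(((O0-C)@Z)/(D@Z)); F=d-29*X
O=T+np.array([20.43,-2.44,-40.12]); print("T",T,"F",F,"O",O,"in panel axes F-O",[(F-O)@a for a in (X,Y,Z)])
g=p["img"][370:400,312:336].astype(int).min(2); print(g[:, ::2])
```

```text
T [618.52491603  44.66349404 345.1953258 ] F [651.87314694  40.39194791 282.62869915] O [638.95491603  42.22349404 305.0753258 ] in panel axes F-O [np.float64(0.07298124102860903), np.float64(-0.28907960914360525), np.float64(-25.960888700692614)]
[[ 24  26  23  25 113 119 120 115  83  19  21  29]
 [ 26  29  33  25 114 119 121 122  82  25  28  20]
 [ 27  25  33  25 115 120 120 120  83  30  28  26]
 [ 28  23  14  18 113 119 118 119  82  22  27  25]
 [ 28  31  20  28 112 120 120 119  81  25  22  30]
 [ 25  24  34  19 113 119 117 119  82  20  20  28]
 [ 20  15  16  27 116 120 116 118  80  20  23  19]
 [ 26  28  20  14 115 121 117 118  82  17  23  19]
 [ 51  35  33  36  94 103 102 104  68  30  31  47]
 [ 73  61  57  54  57  59  52  61  60  59  62  97]
 [ 73  71  73  73  85  91  75  69  75  76  73 120]
 [ 74  75  72  95 116 122 101  84  86  91  89 115]
 [ 74  75  76 122 128 130 136 115  89  86  89 113]
 [ 69  71  94 132 131 135 150 141  87  88  87 114]
 [ 71  72 110 132 132 145 153 156  91  88  87 113]
 [ 72  73 123 129 130 148 157 157 121 112 111 119]
 [ 73  74 126 127 131 149 158 156 156 139 137 127]
 [ 71  75 126 128 132 149 179 186 167 138 136 128]
 [ 80  79 134 142 140 148 201 211 167 140 142 130]
 [ 86  86 148 159 156 154 200 213 161 133 133 127]
 [ 86  84 142 154 152 155 189 213 149 128 123 126]
 [ 85  91 132 153 156 155 184 205 129 122 124 124]
 [ 88  85 107 149 154 188 213 175 123 123 124 124]
 [ 87  87  89 129 153 213 200 147 123 124 123 130]
 [ 88  88  88  96 132 187 163 138 128 132 130 137]
 [ 92  87  87  87 113 127 132 135 135 139 137 137]
 [ 86  86  88 102 133 125 125 125 140 139 139 139]
 [ 86  86  88 127 124 125 124 124 140 140 138 139]
 [ 88  87  88 113 124 123 122 126 141 140 135 138]
 [ 88  83  86  86 126 125 123 124 138 139 131 137]]
```

The knob's axis is within 0.3 mm of the shaft's. I'll press in along the panel normal.

```bash
python3 -m jog '[[[-1,3,0,-5,0],[-1,6,-1,-10,0],[-1,8,-1,-14,0],[-1,8,-1,-14,0]]]' 40
python3 -m jog '[[[-1,1,0,-2,0],[-1,2,0,-4,0],[-1,2,0,-4,0]]]'
```

```text
clock: 12.55
position: [626.9, 42.4, 329.8]
tool_rot: [-0.197, -3.134, 0.0]
force: [-0.2, 0.4, 0.5]
opening: 11.1
finger_force: 60.4
clock: 12.8
position: [628.7, 42.7, 326.8]
tool_rot: [-0.196, -3.135, -0.0]
force: [1.0, 1.1, -1.0]
opening: 10.8
finger_force: 60.4
```

```bash
python3 -m jog '[[[-1,1,0,-2,0],[-1,2,0,-4,0],[-1,3,0,-6,0],[-1,3,0,-7,0],[-1,3,0,-7,0]]]'
python3 - <<'E'
from tilt import *
p=viewer.capture("wrist");o=monitor.get_obs(); print(o["position"],o["force"],o["torque"])
b=(p["img"][270:400,318:331].astype(int).mean(1)); b=b[:,2]-b[:,0]; print([270+i for i in range(1,130) if (b[i]>10)!=(b[i-1]>10)])
save(p,"w5",(220,240,200,150),3)
E
```

```text
clock: 13.22
position: [630.9, 42.8, 322.8]
tool_rot: [0.197, 3.135, -0.002]
force: [-10.4, -3.1, 16.9]
opening: 11.0
finger_force: 63.6
[630.93977519  42.84799418 322.79927365] [-9.97875833 -2.73635431 15.83350064] [-0.5007588   1.82329376 -0.0652745 ]
[289, 379]
```

View pics/w5.png

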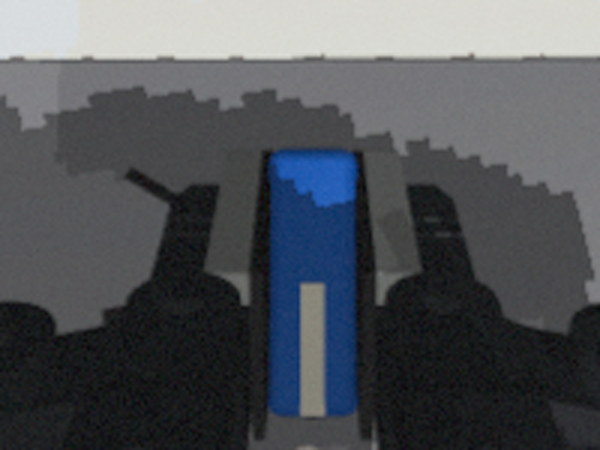

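The knob met the panel at z = 322.8 against a predicted 322.9, with the reaction along the panel's normal. It's home, so I'll press once more, ease off, release and retreat.

```bash
python3 -m jog '[[[-1,1,0,-2,0],[-1,1,0,-2,0],[-1,-1,0,1,0],[-1,-2,0,4,0],[-0.5,-2,0,4,0],[0,-2,0,4,0],[0,-2,0,4,0],[0,-2,0,4,0],[0,-2,0,4,0],[0,-10,1,18,0],[0,-22,2,40,0],[0,-45,2,75,0],[0,-80,0,90,0],[0,-115,0,90,0],[0,-115,0,90,0]]]'
python3 - <<'E'
from tilt import *
p=viewer.capture("wrist");t=viewer.capture("top");s=viewer.capture("side");o=monitor.get_obs(); print(o["position"],o["force"],o["clock"])
c,q=np.cos(np.radians(-6.8)),np.sin(np.radians(-6.8)); h=np.array([c,q,0]);X=h*.866+[0,0,.5];Z=-h*.5+[0,0,.866]
F=np.array([651.9,40.4,282.6]); ims=[]
for cam,(x,y,w,hh) in ((p,(200,240,320,240)),(t,(220,170,200,150))):
    print(proj(cam,[F+38*Z+16*X,F+38*Z-17*X,F]).round(1).tolist())
    ims.append(cv2.resize(cam["img"][y:y+hh,x:x+w,::-1],(400,300),interpolation=cv2.INTER_CUBIC))
cv2.imwrite("pics/f.png",np.hstack(ims))
E
```

```text
clock: 14.52
position: [511.5, 45.1, 412.7]
tool_rot: [0.191, 3.135, -0.005]
force: [1.5, 1.2, 0.5]
opening: 42.4
finger_force: 0.0
[516.52142594  42.47315591 411.43134981] [ 0.84105502  0.53774695 -0.5167287 ] 14.6667
[[341.5, 437.0], [341.0, 388.2], [339.3, 402.5]]
[[302.2, 229.8], [300.0, 246.0], [302.9, 230.9]]
```

View pics/f.png

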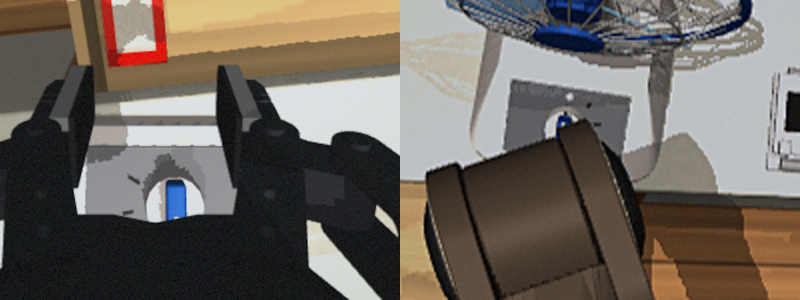

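I've now viewed 12 pictures, two over the limit of 10, so the remaining checks are numeric only. I'll move the arm clear and compare the network's regions with the predicted positions.

```bash
python3 -m jog '[[[0,-40,-35,0,0],[0,-70,-70,0,0],[0,-100,-105,0,0],[0,-110,-145,0,0],[0,-110,-185,0,0],[0,-110,-220,0,0],[0,-110,-250,0,0],[0,-110,-250,0,0],[0,-110,-250,0,0]]]'
python3 - <<'E'
from h import *
c,q=np.cos(np.radians(-6.8)),np.sin(np.radians(-6.8)); h=np.array([c,q,0]);X=h*.866+[0,0,.5];Z=-h*.5+[0,0,.866];Y=np.cross(Z,X)
F=np.array([651.2,39.5,282.2])
a=np.linspace(0,6.28,60); ring=lambda z,o=0:[F+20*(np.cos(t)*X+np.sin(t)*Y)+(z+o)*Z for t in a]
box=lambda o:[F+i*17*X+j*6*Y+(38+o)*Z for i in(-1,1) for j in (-1,1)]
for n in ("top","side"):
    p=viewer.capture(n)
    for qn in ("knob","drawer_pull"):
        for r in viewer.regions_of(qn,p)[:1]: print(n,qn,round(r["confidence"],2),r["rect"],np.round(cen(r),1))
    for o in (0,6):
        P=proj(p,ring(0,o)+ring(16,o)+box(o)); print("pred",o,P.min(0).round(1),np.ptp(P,axis=0).round(1))
    hsv=cv2.cvtColor(p["img"],cv2.COLOR_RGB2HSV); u,v=proj(p,F)[0].astype(int); s=hsv[v-25:v+25,u-25:u+25]
    ys,xs=np.nonzero((s[...,0]>100)&(s[...,0]<130)&(s[...,1]>120)); print("blue",xs.min()+u-25,ys.min()+v-25,xs.max()+u-25,ys.max()+v-25)
    B=proj(p,box(0)+box(-22)); print("pred blue",B.min(0).round(1),B.max(0).round(1)," pull pred",proj(p,[412,158,201]).round(1))
    g=p["img"].astype(int); w=int(proj(p,[412,158,217])[0][1]);
o=monitor.get_obs();print(o["position"],o["clock"])
E
```

```text
clock: 15.42
position: [406.8, -209.8, 409.6]
tool_rot: [-0.203, -3.134, -0.004]
force: [-0.4, 0.6, 1.5]
opening: 42.5
finger_force: 0.0
top knob 0.58 [292.5, 222.2, 20.8, 23.1] [301.4 233.3]
top drawer_pull 0.59 [148.7, 257.8, 186.7, 97.4] [241.7 302.5]
pred 0 [292.2 221.6] [21.4 25.3]
pred 6 [291.9 222.6] [21.5 25.5]
blue 297 227 304 247
pred blue [297.3 225.4] [306.9 246.9]  pull pred [[240.7 353.4]]
side knob 0.89 [279.0, 192.8, 27.8, 24.9] [292.2 206.8]
side drawer_pull 0.71 [95.8, 225.2, 230.9, 132.5] [216.7 292. ]
pred 0 [280.4 193.1] [24.2 24.9]
pred 6 [279.6 192.5] [24.4 25.1]
blue 285 195 294 214
pred blue [283.  193.1] [297.7 215.8]  pull pred [[193.7 337. ]]
[ 407.1925744  -206.08035047  410.49556491] 15.7167
```

Run:
```python
from h import *
t=viewer.capture("top")["img"].astype(int); t0=cv2.imread("pics/top0.png")[:,:,::-1].astype(int)
sat=lambda im,u,a,b:[(v,int(np.ptp(im[v,u-2:u+3].mean(0))),int(im[v,u-2:u+3].mean())) for v in range(a,b)]
print(sat(t0,245,262,286)); print(sat(t,241,330,366))
p=viewer.capture("top"); 
for x in (404,406,408,410): print(x,proj(p,[x-8,158,201]).round(1),proj(p,[x+158,158,201])[0].round(1))
```

```text
[(262, 12, 143), (263, 11, 119), (264, 3, 82), (265, 2, 117), (266, 2, 115), (267, 3, 119), (268, 1, 120), (269, 2, 110), (270, 0, 81), (271, 1, 67), (272, 2, 109), (273, 2, 132), (274, 2, 133), (275, 2, 134), (276, 2, 139), (277, 1, 121), (278, 8, 62), (279, 53, 66), (280, 81, 88), (281, 79, 89), (282, 77, 88), (283, 76, 87), (284, 76, 87), (285, 77, 88)]
[(330, 8, 183), (331, 6, 183), (332, 6, 182), (333, 6, 181), (334, 7, 182), (335, 8, 183), (336, 4, 185), (337, 7, 140), (338, 2, 101), (339, 1, 114), (340, 1, 117), (341, 6, 118), (342, 7, 109), (343, 2, 82), (344, 1, 64), (345, 1, 83), (346, 2, 120), (347, 2, 134), (348, 2, 132), (349, 3, 132), (350, 2, 134), (351, 5, 113), (352, 33, 85), (353, 93, 103), (354, 103, 120), (355, 99, 117), (356, 98, 116), (357, 98, 116), (358, 98, 119), (359, 98, 117), (360, 100, 118), (361, 101, 122), (362, 99, 123), (363, 101, 124), (364, 99, 118), (365, 95, 112)]
404 [[240.3 361.6]] [244.8 278.9]
406 [[240.4 360.6]] [244.8 278. ]
408 [[240.4 359.5]] [244.9 277. ]
410 [[240.5 358.5]] [244.9 276. ]
```

The pull moved only about 73.6 px, roughly 148 mm, so the drawer isn't at its stop. I'll push its front outward from inside with closed fingers, which can't slip.

```bash
python3 -m jog '[[[-1,20,40,0,0],[-1,40,80,0,3],[-1,50,120,0,6.8],[-1,60,158,0,6.8],[-1,70,195,0,6.8],[-1,83,232,0,6.8],[-1,85,270,0,6.8],[-1,85,305,0,6.8],[-1,85,340,0,6.8],[-1,85,365,0,6.8],[-1,85,365,-40,6.8],[-1,85,365,-80,6.8],[-1,85,365,-120,6.8],[-1,85,365,-160,6.8],[-1,85,365,-190,6.8],[-1,85,365,-205,6.8],[-1,85,365,-205,6.8],[-1,85,365,-205,6.8]]]' 20
python3 -m jog '[[[-1,-6,0,0,0],[-1,-12,0,0,0],[-1,-16,0,0,0],[-1,-20,0,0,0],[-1,-24,0,0,0],[-1,-26,0,0,0],[-1,-26,0,0,0]]]'
```

```text
clock: 17.32
position: [491.4, 158.1, 205.3]
tool_rot: [-0.009, -3.14, -0.0]
force: [-0.1, 0.0, 0.5]
opening: 0.2
finger_force: 0.0
clock: 17.9
position: [473.5, 157.8, 207.4]
tool_rot: [0.015, 3.125, 0.008]
force: [30.5, 3.0, -19.1]
opening: -0.1
finger_force: 15.0
```

```bash
python3 -m jog '[[[-1,14,0,0,0],[-1,16,0,30,0],[-1,16,0,70,0],[-1,16,-35,110,0],[-1,0,-75,150,0],[-1,-10,-115,170,0],[-1,-10,-155,190,0],[-1,-10,-195,200,0],[-1,-10,-230,200,0],[-1,-10,-265,200,0],[-1,-10,-300,200,0],[-1,-10,-300,200,0]]]'
python3 - <<'E'
from h import *
p=viewer.capture("top");s=viewer.capture("side");t=p["img"].astype(int)
print([(v,int(t[v,239:244].mean())) for v in range(334,356)])
for r in viewer.regions_of("drawer",p)[:1]: print(r["rect"])
# side: pull location, head looked like grey blob: template match against start
s0=cv2.imread("pics/side0.png"); t0=cv2.imread("pics/top0.png")
for n,im0,im,(u,v) in (("side",s0,s,(223.8,255.2)),("top",t0,p,(245,274.5))):
    tp=im0[int(v)-8:int(v)+9,int(u)-9:int(u)+10]; R=cv2.matchTemplate(np.ascontiguousarray(im["img"][:,:,::-1]),tp,cv2.TM_CCOEFF_NORMED)
    R[:, :100]=-1; R[:int(v)]=-1;_,m,_,l=cv2.minMaxLoc(R); print(n,m,(l[0]+9+u%1,l[1]+8+v%1), atz(im,(l[0]+9+u%1,l[1]+8+v%1),201).round(1), atz(im,(u,v),201).round(1))
E
```

```text
clock: 18.9
position: [454.4, -149.4, 405.7]
tool_rot: [0.024, 3.141, -0.005]
force: [0.3, -0.4, -1.6]
opening: 0.1
finger_force: 0.0
[(334, 185), (335, 186), (336, 191), (337, 139), (338, 96), (339, 111), (340, 118), (341, 121), (342, 115), (343, 88), (344, 67), (345, 76), (346, 116), (347, 136), (348, 136), (349, 134), (350, 135), (351, 122), (352, 86), (353, 100), (354, 121), (355, 119)]
[149.1, 257.6, 184.4, 95.0]
side 0.9000000357627869 (195.8, 330.2) [424.1 158.6 201. ] [574.2 156.4 201. ]
top 0.68654465675354 (240, 347.5) [423.6 160.1 201. ] [571.1 158.  201. ]
```

Pushing outward with 30 N didn't move the drawer at all, and the pull is exactly where it was. It runs at about 3 N, so it is against its stop and probably started slightly ajar. The knob is seated and the arm is clear, so I'll hand in.

```bash
python3 -c "
from h import *
p=viewer.capture('top')
print(atz(p,(241,336.8),217),atz(p,(245,262.5),245))
print([ (r['rect'],r['confidence']) for r in viewer.regions_of('knob',p)[:1]])
print(ctrl.job_done())"
```

```text
[445.19695827 157.29166053 217.        ] [590.96987702 153.85268438 245.        ]
[([294.8, 223.9, 19.5, 22.6], 0.94)]
the job is handed in; nothing more can be done
None
```

I handed the job in at about 19 s with the knob pushed home on the shaft, its pointer towards the off dot, and the drawer at its stop. The drawer is inferred: I measured about 148 mm of travel from where I found it, but a 30 N push moved it no further. I did not re-measure the racket, ashtray, phone stand or door at the end, and I viewed 12 pictures against the limit of 10.

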